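# Store a grinding wheel on its post and cap it

## Task

Put the wide-bored grinding wheel away on the upright steel post: thread it over the post so that it lies flat on the post's base. Then set the knobbed aluminium cap, knob up, over the post so that it sits level on top of the wheel, and let go.

Things in the scene. Friction and masses are not known exactly. Their poses are not given: they have to be found in the camera images.
- post: Plain steel post fixed to the bench: a base disc 90 mm in diameter, 12 mm high, with an upright pin 12 mm in diameter at its centre, its top 62 mm above the bench (50 mm above the disc), the last 8 mm tapered to a blunt point. Origin: centre of the underside, at bench height; z up along the pin. It stands elsewhere in each run.
- wheel: Loose grey abrasive wheel lying flat on the bench, a thick ring: 62 mm outside diameter, 24 mm thick, wide through bore 34 mm, about 0.12 kg. Origin: centre of the underside, on the axis; z is the axis, up. A grey wheel of the same outside size but with a narrow 12 mm bore is a bystander.
- cap: Loose aluminium cap standing knob up on the bench: round body 60 mm in diameter, 40 mm high, on it a round knob 24 mm in diameter, 30 mm high (70 mm in all), about 0.21 kg. Below, a blind hole 34 mm in diameter, 34 mm deep, takes the pin's end. It cannot pass the wheel's bore. Origin: centre of the open underside; z towards the knob. A low flange without knob is a bystander.
Not all that is in view belongs to the job. Leave any red look-alike of the wheel alone.

How it is judged:
On the way:
1. the wheel lies flat on the post's base, threaded over the pin, before the cap is set (horizontal distance between wheel and post below 0.015 m and z of wheel in the frame of post between 0.009 and 0.016 m and angle between wheel's own z axis and vertical below 0.17 rad and horizontal distance between cap and post above 0.05 m), for 0.2 s.
At the end, for the whole second after the job is handed in: Wheel flat on the base disc around the pin (underside 9 to 16 mm above the bench), cap knob up on top of the wheel (underside 32 to 41 mm above the bench), each with its axis within 15 mm of the pin's and tilted under 9.7 degrees (0.17 rad); both released and at rest (horizontal distance between each of wheel, cap and post below 0.015 m and z of wheel in the frame of post between 0.009 and 0.016 m and angle between each of wheel, cap's own z axis and vertical below 0.17 rad and z of cap in the frame of post between 0.032 and 0.041 m and linear speed of each of wheel, cap below 0.03 m/s); the robot touches nothing.
It also fails if it takes over 54 s, if anything falls off the work surface, if the arm or the gripper's body presses on something with over 40 N, if the wrist force passes 120 N, or if a joint passes its speed limit or range.

## Robot

A 6-joint arm with a two-finger parallel gripper is mounted at the origin on the work surface. World frame = base frame: x ahead of the robot, y to its left, z up, the work surface at z = 0. Lengths are in m, angles in rad, forces in N, time in s.
With the tool pointing down it reaches from about 0.3 to 0.875 m from the base axis. Payload 6.4 kg.
Tool frame: the origin (TCP) lies midway between the tips of the shut fingers; the grasp point (between the pads) lies 19 mm behind it; z points along the fingers, y is the line along which they close (so a half turn about z gives the same grasp; the last joint's range is limited). The gripper opens to 85 mm and grips with 20 to 120 N. Pads are 22 mm wide; open, the fingers measure 114 mm over their backs; the gripper's body (76 mm by 85 mm) begins 54 mm behind the grasp point. The pads swing forward as they close: fully open they stand 13 mm farther back than shut.
Start: joints at [0.947, 0.181, 1.607, -0, 1.354, -0.206], TCP at [0.233, 0.526, 0.231] pointing down, gripper open.
Joint ranges: [-2.99, 2.99], [-0.89, 2.07], [0.3, 2.58], [-1.14, 4.28], [0, 2.63], [-3.12, 3.12]. Speed limits (rad/s): [2.57, 2.57, 3.01, 3.14, 3.14, 3.14].

## Interface

Orientations are given as a unit quaternion [w, x, y, z].
In Python, from bench import status, camera, ctrl gives the robot as it stands. The module is installed in compiled form; this text tells all that it offers.
- The arm moves only by the shell command python3 -m handwheel 'ROWS'. ROWS is JSON, a list that holds one entry, the list of rows, each a list of 7 numbers: the opening, from -1 (shut) to 1 (fully open), then the shift along the tool's x, y, z in cm, then the turn, a rotation vector about the tool's x, y, z in degrees. A call has 1 to 10 rows; each row is the pose to reach, as a shift and turn from the pose commanded when the call began, along the tool's axes at that moment; what a row does not reach only later rows make up. A row lasts 1/8 s, in which the tool goes at most 62.5 mm and 10.7 degrees, less where a joint would pass 70% of its speed; a pose out of reach is approached as far as the arm can. A call with a gripper value outside its range is refused whole. The fingers move at their own pace and stop on an object; the grip force is fixed at half the most. Time passes only in rows, so rows that repeat a pose let the fingers close. It gives the time, the measured TCP pose, the force, the opening and the grip force at its end, in the units of the state.
- status.get_obs(): the state, without advancing time (a new reading comes with each control period).
- camera(name): name is "side" or "top"; returns a dict with "frame" (400x640x3 uint8, blue, green, red), "depth" (400x640 float32, m along the optical axis (not along the pixel's ray), 0 where there is no reading), "fx", "fy", "cx", "cy" (pixels), "dist" ([k1, k2, p1, p2, k3] as OpenCV has them; the pictures are not rectified), "extrinsics" (4x4, takes a point from camera to world coordinates). Camera axes: x right, y down, z forward; pixel columns grow to the right and rows downward; lengths in m; the calibration is good to about 2 mm. A picture is of the moment at which its call begins.
- ctrl.hand_in(): hands the job in; it is judged then, once.
The state is a dict: "time_s": time; "q": joint angles; "dq": joint speeds; "joint_efforts": joint torques, N m; "eef_pos": TCP position; "eef_rot": TCP orientation; "wrist_force": force on the tool from outside, world axes, zero at the start; "torque": the same for the moment, N m; "opening": opening from 0.0 (shut) to 1.0 (fully open); "grasp_force": force on a finger pad.
Only numpy, scipy, OpenCV 4.12 (cv2) and the standard library are available. Lean on these libraries where they do the work, as an engineer would, in place of code of your own. Each camera call takes 0.05 s, during which the arm holds its last target. There are 200 camera calls.

## Working session

There is one attempt and no reset: what is moved stays moved. The work goes in short steps, Python scripts to look and compute and a shell command to move; the robot and the scene stay as the last step left them, time stands still between calls to the robot, and variables do not carry over. Pictures are saved under pics/ and viewed, at most 10 in all, crops included, and the job is handed in when it is done.

```bash
mkdir -p pics; cat > h.py <<'E'
import numpy as np, cv2
from bench import status, camera, ctrl
def cloud(c):
    K=np.array([[c["fx"],0,c["cx"]],[0,c["fy"],c["cy"]],[0,0,1]]);H,W=c["depth"].shape
    uv=np.stack(np.meshgrid(np.arange(W),np.arange(H)),-1).reshape(-1,1,2).astype(np.float32)
    n=cv2.undistortPoints(uv,K,np.array(c["dist"],float)).reshape(H,W,2)
    d=c["depth"][...,None]; E=np.array(c["extrinsics"])
    P=np.concatenate([n*d,d],-1)@E[:3,:3].T+E[:3,3]
    P[c["depth"]==0]=np.nan
    return P
E
python3 - <<'E'
from h import *
o=status.get_obs();print({k:np.round(v,3).tolist() for k,v in o.items()})
for n in("top","side"):
    c=camera(n);cv2.imwrite(f"pics/{n}0.png",c["frame"]);P=cloud(c);np.save(n+"0.npy",P)
    print(n,np.round(np.array(c["extrinsics"])[:3,3],3),(c["depth"]>0).mean())
    z=np.nan_to_num(P[...,2]);m=((z>.006)&(z<.15)).astype(np.uint8)
    k,l,s,ce=cv2.connectedComponentsWithStats(m)
    for i in range(1,k):
        if s[i,4]>60:
            q=P[l==i];print(s[i].tolist(),np.round(np.median(q,0),3),np.round(q.min(0),3),np.round(q.max(0),3),c["frame"][l==i].mean(0).round())
E
```

```text
{'time_s': 0.0, 'q': [0.947, 0.182, 1.608, 0.0, 1.354, -0.206], 'dq': [0.001, -0.0, -0.002, 0.001, -0.001, -0.001], 'joint_efforts': [-0.0, -44.486, -35.134, -0.0, 0.009, -0.0], 'eef_pos': [0.233, 0.525, 0.23], 'eef_rot': [-0.0, 0.207, 0.978, -0.001], 'wrist_force': [-0.505, -0.303, 0.221], 'torque': [-0.024, -0.059, -0.015], 'grasp_force': 0.0, 'opening': 1.0}
top [0.47  0.006 0.816] 0.9961328125
[502, 10, 119, 225, 15047] [ 0.75  -0.482  0.058] [ 0.469 -0.633  0.006] [ 0.945 -0.408  0.15 ] [131.  95.  67.]
[235, 18, 116, 69, 7688] [0.858 0.059 0.055] [ 0.799 -0.062  0.006] [0.935 0.179 0.06 ] [136. 194. 226.]
[94, 26, 72, 68, 3753] [0.857 0.412 0.027] [0.789 0.343 0.006] [0.937 0.494 0.039] [ 83. 154. 227.]
[444, 65, 45, 44, 1424] [ 0.781 -0.303  0.059] [ 0.75  -0.348  0.006] [ 0.826 -0.27   0.065] [175. 174. 174.]
[156, 95, 87, 25, 630] [0.756 0.272 0.008] [0.728 0.171 0.006] [0.786 0.359 0.012] [212. 212. 216.]
[284, 94, 139, 21, 1551] [ 0.756 -0.076  0.016] [ 0.736 -0.219  0.008] [0.779 0.08  0.03 ] [128. 145. 156.]
[356, 142, 30, 30, 536] [ 0.641 -0.104  0.024] [ 0.611 -0.134  
[... 2917 characters left out ...]
 0.675 -0.074  0.028] [ 43.  46. 219.]
[501, 195, 47, 48, 1795] [ 0.769 -0.318  0.052] [ 0.75  -0.351  0.006] [ 0.828 -0.272  0.064] [150. 149. 150.]
[504, 196, 136, 204, 9323] [ 0.511 -0.488  0.106] [ 0.469 -0.597  0.006] [ 0.947 -0.41   0.15 ] [161. 110.  75.]
[258, 199, 47, 40, 1245] [ 0.443 -0.008  0.013] [ 0.402 -0.048  0.006] [0.491 0.044 0.065] [238. 239. 241.]
[407, 225, 30, 32, 742] [ 0.599 -0.225  0.03 ] [ 0.579 -0.246  0.006] [ 0.631 -0.193  0.05 ] [126. 159. 180.]
[0, 246, 116, 154, 11372] [ 0.03  -0.069  0.056] [-0.075 -0.112  0.006] [0.112 0.059 0.15 ] [128. 119. 101.]
[361, 275, 40, 48, 1486] [ 0.44  -0.279  0.04 ] [ 0.419 -0.3    0.006] [ 0.479 -0.241  0.073] [215. 216. 218.]
```

```bash
python3 - <<'E'
from h import *
P=np.load("top0.npy");S=np.load("side0.npy")
def fit(xy):
    (c,r)=cv2.minEnclosingCircle(xy.astype(np.float32)); 
    A=np.c_[2*xy,np.ones(len(xy))];return np.round(c,4),round(r,4)
for nm,c,lo,hi,rad in [("w1",(.627,.006),.02,.03,.045),("w2",(.600,.219),.02,.03,.045),("post",(.443,-.002),.009,.016,.06),("pin",(.443,-.002),.04,.07,.06),("capbody",(.449,-.270),.035,.045,.045),("knob",(.449,-.270),.06,.08,.045),("flange",(.482,.221),.006,.02,.04)]:
    for n,Q in(("top",P),("side",S)):
        q=Q[(Q[...,2]>lo)&(Q[...,2]<hi)&(np.hypot(Q[...,0]-c[0],Q[...,1]-c[1])<rad)]
        if len(q): print(nm,n,len(q),fit(q[:,:2]),np.round(np.median(q,0),4))
im=cv2.imread("pics/top0.png")[55:295,150:480];cv2.imwrite("pics/crop0.png",cv2.resize(im,None,fx=2.4,fy=2.4))
E
```

```text
w1 top 469 (array([0.6276, 0.0066]), 0.0309) [0.6272 0.0062 0.0243]
w1 side 333 (array([0.6309, 0.0054]), 0.0328) [0.6302 0.0038 0.0246]
w2 top 641 (array([0.6016, 0.2198]), 0.0309) [0.6015 0.2193 0.0243]
w2 side 304 (array([0.6053, 0.2193]), 0.0333) [0.6038 0.2168 0.0253]
post top 1413 (array([ 0.4432, -0.0026]), 0.0449) [ 0.4434 -0.0024  0.0125]
post side 1062 (array([ 0.4467, -0.0027]), 0.047) [ 0.4417 -0.0083  0.0129]
pin top 30 (array([ 0.4429, -0.0028]), 0.0054) [ 0.4433 -0.0018  0.0573]
pin side 71 (array([ 0.4466, -0.0039]), 0.0069) [ 0.4448 -0.0057  0.0518]
capbody top 509 (array([ 0.4489, -0.2709]), 0.0303) [ 0.4498 -0.265   0.0405]
capbody side 703 (array([ 0.4498, -0.2697]), 0.0307) [ 0.4408 -0.2782  0.0403]
knob top 134 (array([ 0.4489, -0.2716]), 0.0121) [ 0.449  -0.2702  0.0702]
knob side 211 (array([ 0.4495, -0.2706]), 0.0123) [ 0.4469 -0.2725  0.0697]
flange top 542 (array([0.4803, 0.221 ]), 0.0301) [0.4816 0.2212 0.0091]
flange side 315 (array([0.4841, 0.2228]), 0.0308) [0.4805 0.216  0.01  ]
```

View pics/crop0.png

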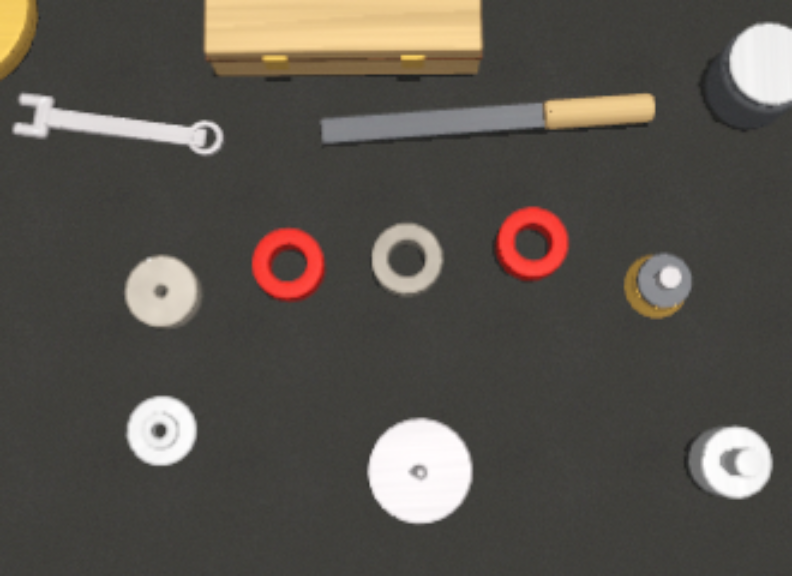

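The crop shows the wide-bored grey wheel at (405,258), flanked by two red look-alikes. The narrow-bored wheel is at (163,290), the post at (420,470), the knobbed cap at (735,462) and the flange at (162,430). Next I'll check for tall objects near the starting pose.

View pics/top0.png

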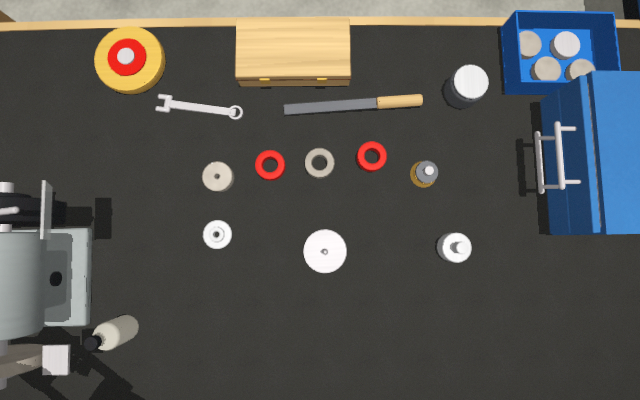

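```bash
cat >> h.py <<'E'
def go(x,y,z):
    from scipy.spatial.transform import Rotation as R
    o=status.get_obs();w=o["eef_rot"];r=R.from_quat([w[1],w[2],w[3],w[0]])
    print("cm in tool axes",np.round(100*r.inv().apply(np.array([x,y,z])-o["eef_pos"]),2),"now",np.round(o["eef_pos"],4),np.round(w,4),"t",o["time_s"])
E
python3 -c "
from h import *
go(.628,.006,.10);go(.628,.006,-.003)"
```

```text
cm in tool axes [-57.17 -31.4   13.08] now [0.233  0.5251 0.2305] [-3.000e-04  2.074e-01  9.783e-01 -7.000e-04] t 0.1
cm in tool axes [-57.17 -31.38  23.38] now [0.233  0.5251 0.2305] [-3.000e-04  2.074e-01  9.783e-01 -7.000e-04] t 0.1
```

The full top view shows a grinder at left (about 0–92, 200–330), close to the arm, and a bottle at (115,332). I'll check their heights before moving.

```bash
python3 - <<'E'
import numpy as np
for n in("top0","side0"):
    P=np.load(n+".npy").reshape(-1,3);P=P[~np.isnan(P[:,0])]
    for x0 in np.arange(.15,.65,.05):
        r=[]
        for y0 in np.arange(.3,.75,.05):
            q=P[(P[:,0]>=x0)&(P[:,0]<x0+.05)&(P[:,1]>=y0)&(P[:,1]<y0+.05)]
            r.append(f"{q[:,2].max():.2f}" if len(q) else "--")
        print(n,round(x0,2),r)
E
```

```text
top0 0.15 ['0.01', '0.00', '0.00', '0.01', '0.00', '0.00', '0.00', '0.00', '--']
top0 0.2 ['0.00', '0.00', '0.13', '0.14', '0.15', '0.15', '0.00', '--', '--']
top0 0.25 ['0.01', '0.13', '0.14', '0.17', '0.19', '0.15', '0.07', '0.00', '--']
top0 0.3 ['0.00', '0.10', '0.13', '0.03', '0.19', '0.03', '--', '--', '--']
top0 0.35 ['0.00', '0.00', '0.00', '0.03', '0.19', '--', '--', '--', '--']
top0 0.4 ['0.01', '0.00', '0.00', '0.03', '0.19', '--', '--', '--', '--']
top0 0.45 ['0.00', '0.00', '0.24', '0.20', '0.19', '0.15', '0.02', '0.02', '--']
top0 0.5 ['0.00', '0.01', '0.24', '0.25', '0.23', '0.17', '0.00', '0.00', '--']
top0 0.55 ['0.00', '0.00', '0.24', '0.19', '0.17', '0.17', '0.00', '0.01', '--']
top0 0.6 ['0.00', '0.00', '0.00', '0.01', '0.01', '0.00', '0.01', '0.00', '0.00']
side0 0.15 ['0.00', '0.00', '0.00', '0.35', '0.39', '0.00', '0.00', '0.00', '0.00']
side0 0.2 ['0.00', '0.00', '0.13', '0.39', '0.39', '0.29', '0.00', '0.00', '0.00']
side0 0.25 ['0.00', '0.13', '0.14', '0.38', '0.37', '0.35', '0.20', '0.02', '0.01']
side0 0.3 ['0.00', '0.12', '0.13', '0.02', '0.20', '0.20', '0.18', '0.02', '0.00']
side0 0.35 ['0.00', '0.00', '0.00', '0.03', '0.20', '0.20', '--', '--', '-0.00']
side0 0.4 ['0.00', '0.00', '0.00', '0.02', '0.20', '0.20', '--', '--', '--']
side0 0.45 ['0.00', '0.00', '0.24', '0.20', '0.20', '0.20', '0.02', '0.02', '--']
side0 0.5 ['0.00', '0.00', '0.24', '0.25', '0.23', '0.23', '0.22', '0.18', '0.00']
side0 0.55 ['0.00', '0.00', '0.24', '0.20', '0.00', '0.00', '0.00', '--', '--']
side0 0.6 ['0.00', '0.00', '0.00', '0.00', '0.00', '0.00', '0.00', '0.00', '0.00']
```

View pics/side0.png

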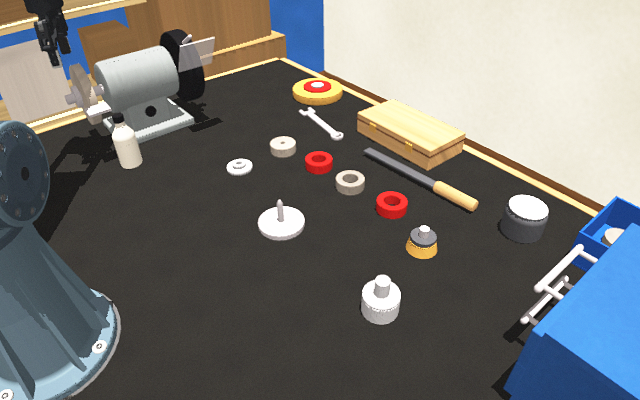

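The side view shows the grinder at upper left (130,90) and the bottle at (127,145). The post is at (281,220), the wide wheel at (350,182) and the cap at (381,300). The grinder is at most 0.25 m high, so I'll lift first and go around it.

```bash
python3 -m handwheel '[[[1,0,0,-5,0,0,0],[1,0,0,-10,0,0,0],[1,-26,-29.5,-10,0,0,0],[1,-26,-29.5,-10,0,0,0],[1,-26,-29.5,-10,0,0,0],[1,-26,-29.5,-10,0,0,0],[1,-26,-29.5,-10,0,0,0],[1,-26,-29.5,-10,0,0,0],[1,-26,-29.5,-10,0,0,0],[1,-26,-29.5,-10,0,0,0]]]'; python3 -c "
from h import *
go(.628,.006,.10)"
```

```text
time_s: 1.35
eef_pos: [0.3515, 0.1493, 0.3311]
eef_rot: [-0.0, 0.209, 0.978, 0.0]
wrist_force: [-0.1, 0.6, 0.3]
opening: 0.996
grasp_force: 0.0
cm in tool axes [-31.1   -1.76  23.1 ] now [0.3515 0.1493 0.3311] [-1.000e-04  2.092e-01  9.779e-01  0.000e+00] t 1.35
```

```bash
python3 -m handwheel '[[[1,-31.1,-1.8,15,0,0,0],[1,-31.1,-1.8,15,0,0,0],[1,-31.1,-1.8,15,0,0,0],[1,-31.1,-1.8,15,0,0,0],[1,-31.1,-1.8,15,0,0,0],[1,-31.1,-1.8,15,0,0,0],[1,-31.1,-1.8,20,0,0,0],[1,-31.1,-1.8,23,0,0,0],[1,-31.1,-1.8,25,0,0,0],[1,-31.1,-1.8,25,0,0,0]]]'; python3 - <<'E'
from h import *
go(.628,.006,-.003)
for n in("top","side"):
    c=camera(n);P=cloud(c)
    cv2.imwrite(f"pics/{n}1.png",c["frame"])
im=cv2.imread("pics/side1.png")[90:250,250:450];cv2.imwrite("pics/s1c.png",cv2.resize(im,None,fx=3,fy=3))
E
```

```text
time_s: 2.6
eef_pos: [0.627, 0.0091, 0.0796]
eef_rot: [-0.002, 0.207, 0.978, -0.0]
wrist_force: [-0.1, -0.2, -0.3]
opening: 1.002
grasp_force: 0.0
cm in tool axes [-0.24 -0.24  8.26] now [0.627  0.0091 0.0796] [-0.0017  0.2068  0.9784 -0.    ] t 2.6
```

View pics/s1c.png

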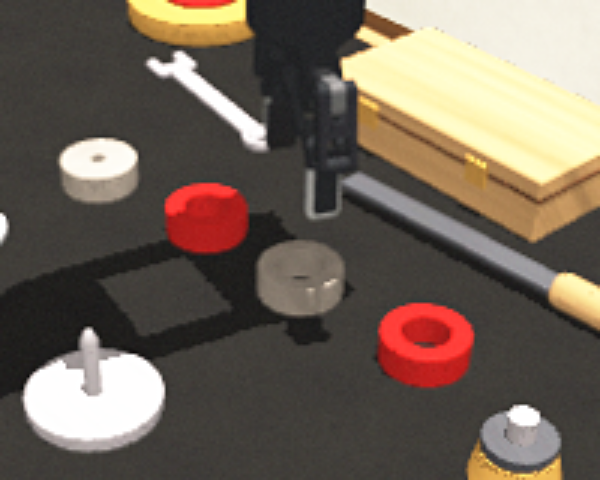

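The open gripper is above the wide grey wheel (300,275 in the crop), with the red ones clear on both sides. Going down.

```bash
python3 -m handwheel '[[[1,-0.1,-0.1,3,0,0,0],[1,-0.1,-0.1,5,0,0,0],[1,-0.1,-0.1,6.5,0,0,0],[1,-0.1,-0.1,7.5,0,0,0],[1,-0.1,-0.1,8,0,0,0],[1,-0.1,-0.1,8.2,0,0,0],[1,-0.1,-0.1,8.2,0,0,0]]]'; python3 -c "
from h import *
go(.628,.006,-.003)"
```

```text
time_s: 3.58
eef_pos: [0.629, 0.0064, -0.0003]
eef_rot: [0.0, 0.207, 0.978, 0.0]
wrist_force: [-0.6, -0.4, -0.6]
opening: 0.999
grasp_force: 0.0
cm in tool axes [ 0.07 -0.08  0.27] now [ 6.29e-01  6.40e-03 -3.00e-04] [3.000e-04 2.074e-01 9.783e-01 0.000e+00] t 3.575
```

```bash
python3 -m handwheel '[[[1,0,0,0.2,0,0,0],[-1,0,0,0.2,0,0,0],[-1,0,0,0.2,0,0,0],[-1,0,0,0.2,0,0,0],[-1,0,0,0.2,0,0,0],[-1,0,0,0.2,0,0,0],[-1,0,0,0.2,0,0,0]]]'
```

```text
time_s: 4.45
eef_pos: [0.6293, 0.0064, -0.0018]
eef_rot: [0.001, 0.207, 0.978, -0.0]
wrist_force: [-1.0, -0.4, 5.4]
opening: 0.712
grasp_force: 65.3
```

```bash
python3 -m handwheel '[[[-1,0,0,-1,0,0,0],[-1,0,0,-5,0,0,0],[-1,0,0,-9,0,0,0],[-1,0,0,-12,0,0,0],[-1,0,0,-12,0,0,0]]]'; python3 - <<'E'
from h import *
go(.4432,-.0026,.118)
c=camera("side");im=c["frame"][60:260,230:470];cv2.imwrite("pics/s2c.png",cv2.resize(im,None,fx=3,fy=3))
E
```

```text
time_s: 5.08
eef_pos: [0.6307, 0.0062, 0.1206]
eef_rot: [0.003, 0.207, 0.978, 0.0]
wrist_force: [1.1, -0.5, -2.5]
opening: 0.712
grasp_force: 65.5
cm in tool axes [16.79 -8.41  0.15] now [0.6307 0.0062 0.1206] [3.000e-03 2.073e-01 9.783e-01 1.000e-04] t 5.075
```

View pics/s2c.png

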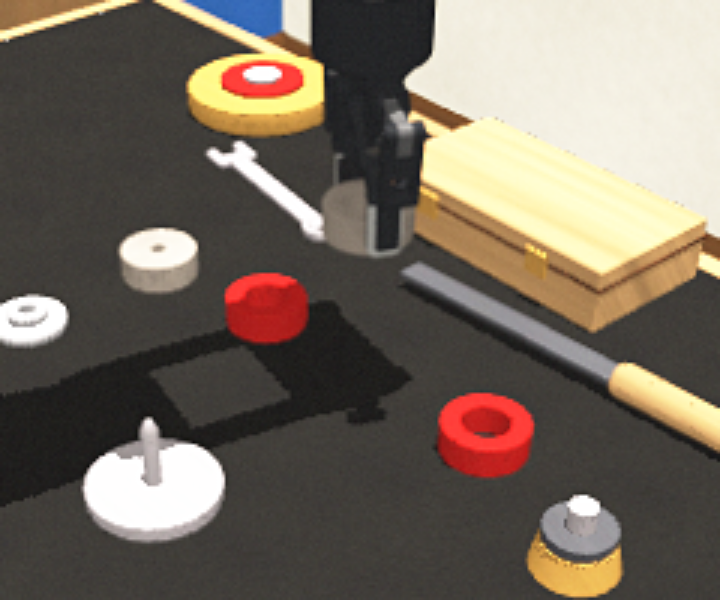

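The wheel is held level (370,215 in the crop). Carrying it over the post.

```bash
python3 -m handwheel '[[[-1,5,-2.5,0,0,0,0],[-1,10,-5,0,0,0,0],[-1,14,-7,0,0,0,0],[-1,16.7,-8.4,0,0,0,0],[-1,16.7,-8.4,0,0,0,0],[-1,16.7,-8.4,0,0,0,0]]]'; python3 - <<'E'
from h import *
go(.4437,-.003,.010)
for n in("side","top"):
    c=camera(n);P=cloud(c);cv2.imwrite(f"pics/{n}3.png",c["frame"])
    q=P[(np.hypot(P[...,0]-.443,P[...,1]+.003)<.04)&(P[...,2]>.11)&(P[...,2]<.15)]
    if len(q): print(n,len(q),q.min(0),q.max(0))
    if n=="side": cv2.imwrite("pics/s3c.png",cv2.resize(c["frame"][100:260,190:390],None,fx=3,fy=3))
E
```

```text
time_s: 5.88
eef_pos: [0.4423, -0.0026, 0.1168]
eef_rot: [-0.0, 0.208, 0.978, 0.0]
wrist_force: [0.7, -0.5, -1.5]
opening: 0.707
grasp_force: 65.5
cm in tool axes [-0.15  0.02 10.68] now [ 0.4423 -0.0026  0.1168] [-1.000e-04  2.075e-01  9.782e-01  1.000e-04] t 5.875
side 538 [ 0.41321188 -0.04180085  0.11944338] [0.47633131 0.03214319 0.1492803 ]
```

View pics/s3c.png

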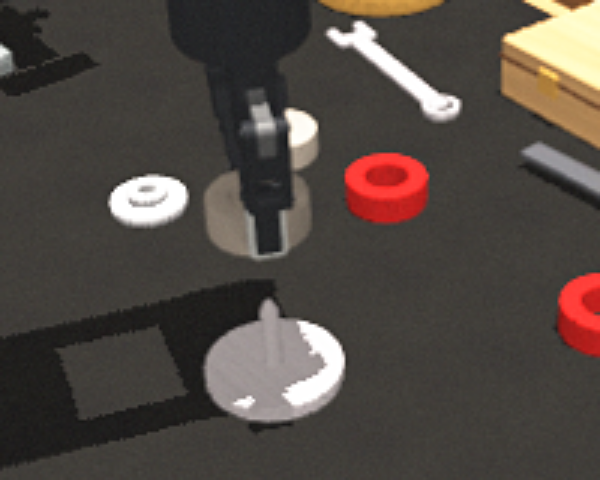

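The wheel (258,212 in the crop) lines up with the pin's axis: the pin leans from 275 to 268 with height, which extrapolates to 258. Lowering.

```bash
python3 -m handwheel '[[[-1,-0.1,0,3,0,0,0],[-1,-0.1,0,5.5,0,0,0],[-1,-0.1,0,7.5,0,0,0],[-1,-0.1,0,9,0,0,0],[-1,-0.1,0,10,0,0,0],[-1,-0.1,0,10.4,0,0,0],[-1,-0.1,0,10.4,0,0,0],[-1,-0.1,0,10.4,0,0,0]]]'
```

```text
time_s: 6.98
eef_pos: [0.4435, -0.0031, 0.0139]
eef_rot: [0.001, 0.207, 0.978, -0.0]
wrist_force: [-0.2, 0.9, -1.0]
opening: 0.709
grasp_force: 65.5
```

```bash
python3 -m handwheel '[[[-1,0,0,0.2,0,0,0],[-1,0,0,0.35,0,0,0],[-1,0,0,0.35,0,0,0]]]'
```

```text
time_s: 7.35
eef_pos: [0.4431, -0.003, 0.0102]
eef_rot: [0.0, 0.207, 0.978, -0.0]
wrist_force: [-1.2, 0.3, 4.4]
opening: 0.711
grasp_force: 66.1
```

Contact (force +5 N in z). Releasing, then backing out straight up.

```bash
python3 -m handwheel '[[[1,0,0,0,0,0,0],[1,0,0,0,0,0,0],[1,0,0,0,0,0,0],[1,0,0,0,0,0,0],[1,0,0,-3,0,0,0],[1,0,0,-8,0,0,0],[1,0,0,-14,0,0,0],[1,0,0,-19,0,0,0],[1,0,0,-19,0,0,0]]]'; python3 -c "
from h import *
go(.449,-.271,.18);go(.449,-.271,.043)"
```

```text
time_s: 8.48
eef_pos: [0.4458, -0.0037, 0.2043]
eef_rot: [0.005, 0.207, 0.978, -0.0]
wrist_force: [-0.1, -0.4, -0.3]
opening: 1.001
grasp_force: 0.0
cm in tool axes [-11.11 -24.31   2.5 ] now [ 0.4458 -0.0037  0.2043] [ 4.700e-03  2.073e-01  9.783e-01 -3.000e-04] t 8.475
cm in tool axes [-10.99 -24.33  16.2 ] now [ 0.4458 -0.0037  0.2043] [ 4.700e-03  2.073e-01  9.783e-01 -3.000e-04] t 8.475
```

```bash
python3 -m handwheel '[[[1,-2.5,-5.5,0,0,0,0],[1,-5,-11,0,0,0,0],[1,-7.5,-16.5,0,0,0,0],[1,-10,-21.5,0,0,0,0],[1,-11.3,-24.3,0,0,0,0],[1,-11.3,-24.3,4,0,0,0],[1,-11.3,-24.3,7,0,0,0],[1,-11.3,-24.3,7,0,0,0],[1,-11.3,-24.3,7,0,0,0]]]'; python3 - <<'E'
from h import *
go(.449,-.271,.045)
for n in("top","side"):
    P=cloud(camera(n))
    for nm,lo,hi,c,r in(("wheel",.03,.04,(.443,-.003),.04),("cap",.06,.08,(.449,-.271),.025)):
        q=P[(P[...,2]>lo)&(P[...,2]<hi)&(np.hypot(P[...,0]-c[0],P[...,1]-c[1])<r)]
        if len(q):print(n,nm,len(q),cv2.minEnclosingCircle(q[:,:2].astype(np.float32)),np.percentile(q[:,2],[5,50,95]).round(4))
E
```

```text
time_s: 9.6
eef_pos: [0.4478, -0.271, 0.1301]
eef_rot: [0.0, 0.207, 0.978, -0.0]
wrist_force: [0.5, 0.3, 0.1]
opening: 0.999
grasp_force: 0.0
cm in tool axes [-0.11  0.05  8.51] now [ 0.4478 -0.271   0.1301] [ 0.      0.2073  0.9783 -0.    ] t 9.6
top wheel 516 ((0.44231921434402466, -0.004178955685347319), 0.030865464359521866) [0.0339 0.0363 0.0385]
top cap 83 ((0.44789305329322815, -0.2702261209487915), 0.01151321828365326) [0.0632 0.07   0.0723]
side wheel 459 ((0.4470389187335968, -0.005946000572293997), 0.032653097063302994) [0.0313 0.0364 0.0382]
side cap 217 ((0.4491713047027588, -0.2703709304332733), 0.012566219083964825) [0.0614 0.0696 0.0714]
```

The wheel lies flat, with its top at 36 mm and about 1.5 mm off centre. Now gripping the cap's knob.

```bash
python3 -m handwheel '[[[1,-0.1,0,3,0,0,0],[1,-0.1,0,5.5,0,0,0],[1,-0.1,0,7.2,0,0,0],[1,-0.1,0,8.2,0,0,0],[1,-0.1,0,8.4,0,0,0],[-1,-0.1,0,8.4,0,0,0],[-1,-0.1,0,8.4,0,0,0],[-1,-0.1,0,8.4,0,0,0],[-1,-0.1,0,8.4,0,0,0],[-1,-0.1,0,8.4,0,0,0]]]';python3 -m handwheel '[[[-1,0,0,0,0,0,0],[-1,0,0,0,0,0,0],[-1,0,0,0,0,0,0]]]'
```

```text
time_s: 10.95
eef_pos: [0.4488, -0.2715, 0.0462]
eef_rot: [0.0, 0.207, 0.978, -0.0]
wrist_force: [-0.0, 1.4, 4.4]
opening: 0.261
grasp_force: 58.6
time_s: 11.32
eef_pos: [0.4488, -0.2715, 0.0462]
eef_rot: [0.0, 0.207, 0.978, -0.0]
wrist_force: [0.2, 1.6, 5.8]
opening: 0.264
grasp_force: 58.7
```

```bash
python3 -m handwheel '[[[-1,0,0,-1,0,0,0],[-1,0,0,-5,0,0,0],[-1,0,0,-9,0,0,0],[-1,0,0,-11,0,0,0],[-1,2,5,-11,0,0,0],[-1,4.5,10,-11,0,0,0],[-1,7,15,-11,0,0,0],[-1,9.5,20,-11,0,0,0],[-1,11,23.5,-11,0,0,0],[-1,11.4,24.3,-11,0,0,0]]]';python3 -m handwheel '[[[-1,0,0,0,0,0,0],[-1,0,0,0,0,0,0],[-1,0,0,0,0,0,0]]]'; python3 - <<'E'
from h import *
go(.443,-.0035,.0825)
c=camera("side");cv2.imwrite("pics/s4c.png",cv2.resize(c["frame"][60:260,170:410],None,fx=3,fy=3))
E
```

```text
time_s: 12.58
eef_pos: [0.4421, -0.0009, 0.1557]
eef_rot: [-0.0, 0.206, 0.979, 0.0]
wrist_force: [-0.3, -0.6, -1.2]
opening: 0.257
grasp_force: 59.4
time_s: 12.95
eef_pos: [0.443, -0.004, 0.1558]
eef_rot: [-0.0, 0.208, 0.978, -0.0]
wrist_force: [-0.4, 0.5, -1.3]
opening: 0.255
grasp_force: 59.4
cm in tool axes [0.02 0.05 7.33] now [ 0.443  -0.004   0.1558] [-0.000e+00  2.082e-01  9.781e-01 -1.000e-04] t 12.95
```

View pics/s4c.png

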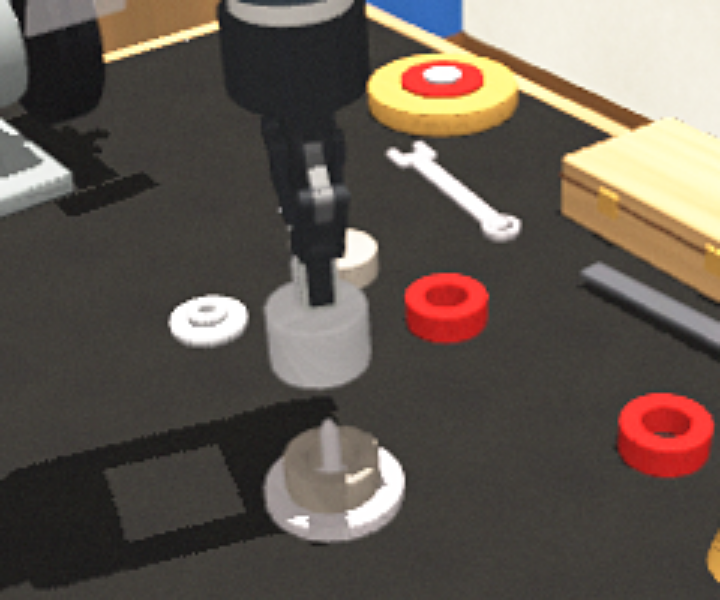

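The wheel lies around the pin (332,470 in the crop), and the cap hangs level above it (318,335). Lowering to just above contact.

```bash
python3 -m handwheel '[[[-1,0,0,2,0,0,0],[-1,0,0,4,0,0,0],[-1,0,0,5.5,0,0,0],[-1,0,0,6.6,0,0,0],[-1,0,0,7.1,0,0,0],[-1,0,0,7.1,0,0,0],[-1,0,0,7.1,0,0,0]]]'; python3 -m handwheel '[[[-1,0,0,0.1,0,0,0],[-1,0,0,0.25,0,0,0],[-1,0,0,0.25,0,0,0]]]'
```

```text
time_s: 13.88
eef_pos: [0.4434, -0.003, 0.0853]
eef_rot: [0.001, 0.207, 0.978, -0.0]
wrist_force: [0.1, 0.2, -0.8]
opening: 0.258
grasp_force: 59.4
time_s: 14.25
eef_pos: [0.443, -0.0029, 0.0824]
eef_rot: [0.0, 0.207, 0.978, -0.0]
wrist_force: [-0.7, 0.2, -0.5]
opening: 0.262
grasp_force: 59.5
```

```bash
python3 -m handwheel '[[[-1,0,0,0.05,0,0,0],[-1,0,0,0.1,0,0,0],[-1,0,0,0.1,0,0,0]]]'
```

```text
time_s: 14.62
eef_pos: [0.4433, -0.0029, 0.0822]
eef_rot: [0.0, 0.207, 0.978, 0.0]
wrist_force: [-2.5, 1.8, 8.0]
opening: 0.258
grasp_force: 60.8
```

Contact. Releasing and retreating.

```bash
python3 -m handwheel '[[[1,0,0,0,0,0,0],[1,0,0,0,0,0,0],[1,0,0,0,0,0,0],[1,0,0,0,0,0,0],[1,0,0,0,0,0,0],[1,0,0,-3,0,0,0],[1,0,0,-8,0,0,0],[1,0,0,-14,0,0,0],[1,0,0,-14,0,0,0],[1,0,0,-14,0,0,0]]]'; python3 - <<'E'
from h import *
print(status.get_obs()["opening"])
for n in("top","side"):
    c=camera(n);P=cloud(c)
    for nm,lo,hi in(("body",.072,.082),("knob",.1,.112)):
        q=P[(P[...,2]>lo)&(P[...,2]<hi)&(np.hypot(P[...,0]-.443,P[...,1]+.003)<.04)]
        if len(q):print(n,nm,len(q),cv2.minEnclosingCircle(q[:,:2].astype(np.float32)),np.percentile(q[:,2],[5,50,95]).round(4))
cv2.imwrite("pics/s5c.png",cv2.resize(c["frame"][60:260,170:410],None,fx=3,fy=3))
E
```

```text
time_s: 15.88
eef_pos: [0.4427, -0.0029, 0.221]
eef_rot: [0.0, 0.207, 0.978, -0.0]
wrist_force: [-0.2, 0.3, -0.6]
opening: 1.002
grasp_force: 0.0
1.001696826240842
side body 416 ((0.4458177983760834, -0.004058087710291147), 0.031128501519560814) [0.0737 0.0768 0.0791]
side knob 115 ((0.4437817335128784, -0.002923790365457535), 0.013152877800166607) [0.1007 0.1065 0.1083]
```

View pics/s5c.png

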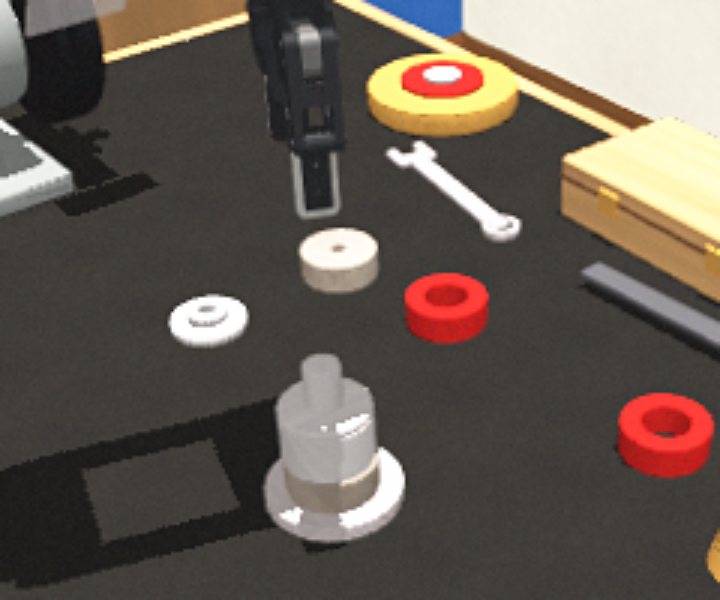

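The cap sits level on the wheel (326,430 in the crop), with the knob top at 106 mm, and the gripper is clear. Handing in.

```bash
python3 -c "
from bench import ctrl
print(ctrl.hand_in())"
```

```text
the job is handed in; nothing more can be done
None
```

I handed the job in at about 16 s: the wide-bored wheel lies flat on the post's base and the cap sits level on top of it, knob up and released. The last measurements put both within about 4 mm of the pin's axis; the hand-in gave no verdict.

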